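# Release and push out the dust filter cassette with the pin

### The arm

A 7-joint arm with a two-finger parallel gripper is mounted at the origin on a cart in front of the work surface, level with it; the furniture and walls round the work are solid. World frame = base frame: x ahead of the robot, y to its left, z up, the work surface at z = 0. Lengths are in m, angles in rad, forces in N, time in s.
With the tool pointing down it reaches from about 0.4 to 0.875 m from the base axis. Payload 19.3 kg.
Tool frame: the origin (TCP) lies at the very end of the fingers, on their centre line; the grasp point (between the pads) lies 19 mm behind it; z points along the fingers, y is the line along which they close (so a half turn about z gives the same grasp; the last joint's range is limited). The gripper opens to 85 mm and grips with 20 to 120 N. Pads are 22 mm wide; open, the fingers measure 114 mm over their backs; the gripper's body (76 mm by 85 mm) begins 54 mm behind the grasp point. The pads swing forward as they close: fully open they stand 13 mm farther back than shut.
Start: joints at [1.264, 0.521, -0.036, 1.599, 0.021, 1.021, -0.113], TCP at [0.147, -0.608, 0.231] pointing down, gripper open.
Joint ranges: [-2.91, 2.91], [-0.3, 2.13], [-1.5, 1.42], [0.17, 2.43], [-1.26, 4.41], [0.16, 1.93], [-2.52, 2.52]. Speed limits (rad/s): [1.89, 1.89, 2.39, 2.39, 3.01, 3.01, 3.01].

### API

Orientations are given as [roll, pitch, yaw] about the fixed x, y, z axes, in that order (R = Rz(yaw) Ry(pitch) Rx(roll)).
In Python, from workcell import bot gives the robot as it stands. The module is installed in compiled form; this text tells all that it offers.
- The arm moves only by the tool apply_moves, never from a script. Its arguments are lists of equal length, an entry for each row: "claw": the finger opening in m, from 0 to 0.0854; "xyz": the shift along the tool's x, y, z in m, a list of three; "twist": the turn, a rotation vector about the tool's x, y, z in rad, a list of three. A call has 1 to 20 rows; each row shifts and turns the commanded pose from where the row before left it, along the tool's axes as they then stand; what a row does not reach is not made up. A row lasts 1/10 s, in which the tool goes at most 50 mm and 8.59 degrees, less where a joint would pass 70% of its speed; a pose out of reach is approached as far as the arm can. A call with a gripper value outside its range is refused whole. The fingers move at their own pace and stop on an object; "force" is the grip in N (left out, the last holds). Time passes only in rows, so rows that do not move let the fingers close. It gives the time, the measured TCP pose, the force, the opening and the grip force at its end, in the units of the state.
- bot.observe(): the state, without advancing time (a new reading comes with each control period).
- bot.grab_frame(name): name is "scene" or "top"; returns a dict with "img" (420x560x3 uint8, red, green, blue), "vfov" (degrees; the focal length in pixels is half the picture's height over the tangent of half this angle, whatever the lens; pixels are square), "cx", "cy" (the principal point, pixels), "view" (4x4, takes a point from world to camera coordinates). Camera axes: x right, y up, looking along -z (the intrinsics and any distortion apply to the point x, -y, -z); pixel columns grow to the right and rows downward; lengths in m; the calibration is good to about 2 mm. A picture is of the moment at which its call begins. There is no depth.
- bot.job_done(): hands the job in; it is judged then, once.
Trained networks look in the newest picture that a camera, given by its name, has taken for a name from the list of things; names that differ only in an ending like _2 or _b are one class to them, and where a whole thing is asked for, a point or a joint stands for the part that bears it (a point fixed in the world has none). Each returns a list of dicts, best first, with "score" (0 to 1); they miss things now and then, are a little off and sometimes report something else, mostly with a low value. They report only what shows in the picture. A call takes as long as a camera call. They do not tell look-alikes from the thing itself.
- bot.find_in(camera, query): "position" ([x, y, z] in m, in world coordinates, good to about 4 mm: the middle of the surface that is visible of it).
The state is a dict: "clock": time; "qpos": joint angles; "qd": joint speeds; "joint_efforts": joint torques, N m; "position": TCP position; "tool_rot": TCP orientation; "force": force on the tool from outside, world axes, zero at the start; "moment": the same for the moment, N m; "grip_width": finger opening in m; "finger_force": force on a finger pad.
Only numpy, scipy, OpenCV 4.12 (cv2) and the standard library are available. Lean on these libraries where they do the work, as an engineer would, in place of code of your own. Each camera call takes 0.05 s, during which the arm holds its last target. There are 200 camera calls.

### The job

Take the release pin out of its wooden block and use it to hold down the recessed button of the dust filter while you push the filter cassette out of its housing all the way to its stop, so that it stays latched there. Be gentle: touch the filter unit only with the pin, never lean hard on it, and leave the things lying around it alone. Then stand the pin back in its block, fully seated.

Things in the scene. Friction and masses are not known exactly. Their poses are not given: they have to be found in the camera images.
- unit: Fixed dust filter unit: grey sheet housing 110 (x) x 100 (y) x 72 mm high with louvres; before it a floor plate reaches to x = -171 mm, and two steel rails (tops about 40 mm high) guide a grey tongue, the filter cassette's front end. Origin: centre of the housing's underside, on the table; z up. The cassette comes out along the unit's own -x. Turned by -0.5 to 0.25 rad.
- unit_well (a point): Nominal centre of the mouth of the round button well in the tongue's top, cassette fully in: unit frame (-85, 0, 56) mm. Fixed to the unit: it does not follow the cassette, which carries the well along. The runner's height differs each time: the true mouth is up to 7 mm higher or lower (x, y are true). The well is 10 mm wide; push the cassette with the pin's shank on the well's wall.
- unit_button (a point): Nominal top of the steel button in the well, unit frame (-85, 0, 48) mm, 8 mm below the mouth; also up to 7 mm off, and fixed to the unit. The button is sprung: yields from about 4 N, frees the catch after 3 to 4 mm (8 to 9 N), is right down at 6 mm (11.5 N) against a rigid stop. More than 22 N of the pin on the unit is too much.
- unit_rail_end (a point): Outer end of the rails (nominal), unit frame (-172, 0, 33) mm. The rails fall outward by 0 to 0.1 rad, differently each time (up to 6 mm over the travel), so the button sinks away from a pin that moves level. Catch teeth at 2, 18, 34 and 50 mm of travel stop the cassette whenever the button is not far enough down. With it down, the cassette slides with 3 to 5 N.
- cassette (a joint): How far the filter cassette is out, in m: 0 is fully in, 0.062 the stop. Beyond 0.058 the button springs up behind the last tooth when let go and the cassette is latched out.
- pin: Loose release pin: steel shank 6 mm thick and 42 mm long with a blunt bevelled tip, then a square wooden handle 18 x 18 mm in section, 55 mm long, and a small brass cap; 100 mm in all, 50 g. Origin: centre of the tip; z runs up along the pin; x and y are square to the handle's faces. It starts upright in the block with the handle's lower end resting on the block's top.
- holder: Fixed wooden block 70 x 70 x 50 mm high with one vertical hole, 9 mm wide and 46 mm deep, with a bevelled rim, in the middle of its top. Origin: centre of its underside, on the table; z up. With the pin seated the pin's tip is 8 mm above this origin. (A pillar stands left of the table, close to the arm at its start: draw in before swinging across.)
- sanding_block: Loose cork sanding block, 51 x 78 x 30 mm, bystander. Origin: centre of its underside.
- block_plane: Loose block plane, 52 x 165 x 56 mm, bystander. Origin: centre of its underside.
- piece_d: Loose light wood off-cut, 60 x 90 x 40 mm, bystander. Origin: centre of its underside.
- wax_tin: Loose round wax tin, 75 mm wide, 33 mm high, bystander. Origin: centre of its underside.
Mind the look-alikes: they are no part of the job. Leave any red look-alike of the holder alone.

How it is judged:
On the way, in this order (a step that is already met when the one before it is completed fails the run):
1. the pin is out of its block (z of pin in the frame of holder above 0.055 m), for 0.1 s.
2. the pin moves the freed cassette (value of joint cassette above 0.012 m and contact force between pin and unit above 1 N), for 0.05 s.
3. the cassette is out at its stop (value of joint cassette above 0.058 m), for 0.1 s.
At the end, for the whole second after the job is handed in: The cassette is out by more than 57 mm of 62, and the pin stands still in its block: tip within 4 mm of the hole's axis and less than 3 mm short of seated, tilted less than 0.1 rad (value of joint cassette above 0.057 m and horizontal distance between pin and holder below 0.004 m and z of pin in the frame of holder below 0.011 m and angle between pin's own z axis and vertical below 0.1 rad and linear speed of pin below 0.02 m/s); the robot touches nothing.
It fails at once if the pin bears on the filter unit with more than 22 N (contact force between pin and unit above 22 N).
It fails at once if the fingers or the arm touch the filter unit (contact force between any of the fingers, the arm and unit above 1 N).
It fails at once if a bystander is moved by more than 20 mm (distance of any of sanding_block, block_plane, piece_d, wax_tin from where it was at the start of the episode above 0.02 m).
It also fails if it takes over 72 s, if anything falls off the work surface, if the arm or the gripper's body presses on something with over 40 N, if the wrist force passes 120 N, or if a joint passes its speed limit or range.

## Working session

There is one attempt and no reset: what is moved stays moved. The work goes in short steps, Python scripts to look and compute and a tool call to move; the robot and the scene stay as the last step left them, time stands still between calls to the robot, and variables do not carry over. Pictures are saved under pics/ and viewed, at most 10 in all, crops included, and the job is handed in when it is done.

Besides the shell and the picture viewer there is one more tool, called after "Emit:" by a JSON object that holds its "method" and its "body". apply_moves: Moves the arm, as the interface text tells. Its arguments: {"type":"object","properties":{"claw":{"type":"array"},"xyz":{"type":"array"},"twist":{"type":"array"},"force":{"type":"number"}},"required":["claw","xyz","twist"]}

```bash
mkdir -p pics; cat > h.py <<'E'
import numpy as np, cv2
from workcell import bot
def save(cam,fn):
    f=bot.grab_frame(cam); cv2.imwrite('pics/'+fn,f['img'][:,:,::-1]); return f
def proj(f,p):
    p=np.atleast_2d(p); V=np.array(f['view']); c=(V[:3,:3]@p.T).T+V[:3,3]
    F=210/np.tan(np.radians(f['vfov'])/2)
    return np.c_[f['cx']+F*c[:,0]/-c[:,2], f['cy']-F*c[:,1]/-c[:,2]]
def ray(f,u,v,z):
    V=np.array(f['view']);F=210/np.tan(np.radians(f['vfov'])/2)
    d=V[:3,:3].T@np.array([(u-f['cx'])/F,-(v-f['cy'])/F,-1]);o=-V[:3,:3].T@V[:3,3]
    return o+d*(z-o[2])/d[2]
E
python3 - <<'E'
from h import *
s=bot.observe();print({k:np.round(v,3).tolist() for k,v in s.items()})
a=[]
for c in('scene','top'):
    f=save(c,c+'0.png');a.append(cv2.imread('pics/'+c+'0.png'));print(c,f['vfov'],f['cx'],f['cy'],[k for k in f],np.round(f['view'],3).tolist())
    for q in('unit','unit_well','cassette','pin','holder','sanding_block','block_plane','piece_d','wax_tin'):
        for r in bot.find_in(c,q)[:3]: print(q,round(r['score'],2),np.round(r['position'],3),proj(f,r['position'])[0].round())
E
```

```text
{'clock': 0.0, 'qpos': [1.264, 0.522, -0.036, 1.6, 0.021, 1.021, -0.113], 'qd': [0.001, -0.0, -0.001, -0.0, 0.0, 0.001, -0.002], 'joint_efforts': [-0.001, -92.709, 1.98, -36.993, 0.018, 0.008, -0.0], 'position': [0.147, -0.607, 0.231], 'tool_rot': [-3.14, 0.0, 0.237], 'force': [0.344, 0.375, -0.94], 'moment': [0.038, -0.032, -0.015], 'finger_force': 0.0, 'grip_width': 0.085}
scene 46.627636474678866 277.6081431124503 213.27974477785617 ['img', 'vfov', 'cx', 'cy', 'view'] [[-0.544, -0.839, -0.0, 0.134], [0.613, -0.397, 0.683, -0.439], [-0.574, 0.371, 0.73, -0.61], [0.0, 0.0, 0.0, 1.0]]
unit 0.93 [ 0.594 -0.078  0.044] [214. 221.]
unit 0.52 [ 0.492 -0.425  0.023] [383. 191.]
unit_well 0.89 [ 0.592 -0.086  0.045] [218. 219.]
cassette 0.81 [ 0.587 -0.077  0.056] [214. 219.]
pin 0.54 [ 0.538 -0.326  0.08 ] [335. 176.]
holder 0.87 [ 0.526 -0.32   0.052] [335. 191.]
holder 0.63 [0.561 0.087 0.053] [139. 266.]
sanding_block 0.59 [ 0.418 -0.17   0.033] [304. 264.]
block_plane 0.88 [ 0.494 -0.427  0.02 ] [383. 191.]
piece_d 0.92 [ 0.343 -0.277  0.041] [377. 264.]
wax_tin 0.88 [ 0.655 -0.258  0.032] [275. 173.]
top 57.835880885047374 283.37154979908496 201.97050446941472 ['img', 'vfov', 'cx', 'cy', 'view'] [[-0.016, -1.0, 0.025, -0.187], [0.986, -0.012, 0.168, -0.495], [-0.168, 0.027, 0.985, -0.818], [0.0, 0.0, 0.0, 1.0]]
unit 0.76 [ 0.608 -0.095  0.063] [239. 151.]
unit_well 0.61 [ 0.609 -0.09   0.056] [237. 151.]
cassette 0.55 [ 0.579 -0.08   0.055] [233. 164.]
pin 0.58 [ 0.541 -0.333  0.106] [349. 174.]
holder 0.95 [ 0.536 -0.324  0.048] [340. 182.]
holder 0.59 [0.57  0.078 0.05 ] [163. 169.]
sanding_block 0.89 [ 0.432 -0.181  0.031] [278. 229.]
block_plane 0.77 [ 0.512 -0.437  0.024] [387. 194.]
block_plane 0.57 [ 0.606 -0.092  0.056] [238. 152.]
piece_d 0.93 [ 0.354 -0.284  0.043] [325. 263.]
piece_d 0.35 [ 0.579 -0.081  0.055] [233. 164.]
wax_tin 0.76 [ 0.663 -0.262  0.033] [311. 132.]
```

View pics/scene0.png

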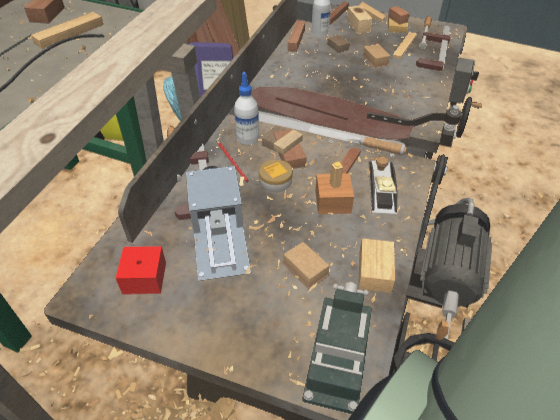

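View pics/top0.png

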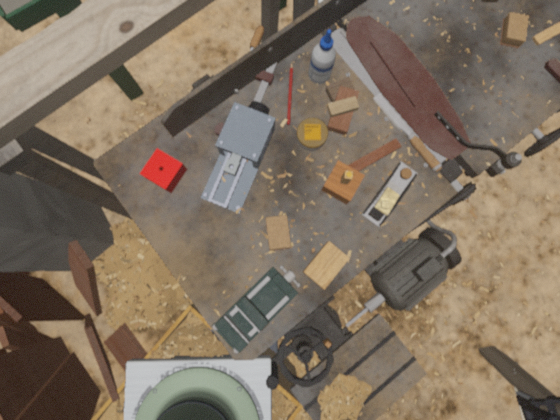

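Scene view: wooden holder with the pin at (335,190), handle at (337,172). The red look-alike block is at (141,270) and is empty. The filter unit is at (215,220) with its tongue at (217,222). The top view shows the same: holder (344,182), red block (163,170), unit (238,155). The pin could only be confused with off-cuts such as (352,160). I choose the wooden block with the brass-capped pin and check it in a crop.

```bash
python3 - <<'E'
from h import *
a=cv2.imread('pics/scene0.png');b=cv2.imread('pics/top0.png')
def c(i,u,v,w,h,W=400,H=300): return cv2.resize(i[v:v+h,u:u+w],(W,H),interpolation=cv2.INTER_CUBIC)
cv2.imwrite('pics/crop0.png',np.vstack([np.hstack([c(a,300,150,80,60),c(b,310,150,80,60)]),np.hstack([c(a,155,160,160,120),c(b,170,95,160,120)])]))
E
```

```text
(no output)
```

View pics/crop0.png

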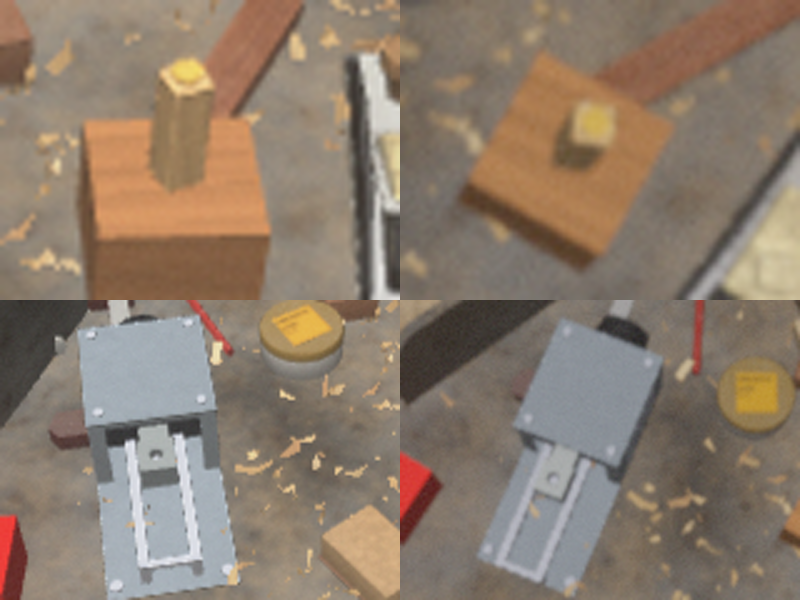

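The crop confirms the choice: the wooden block holds the brass-capped pin, and the cassette well shows at scene (217,222) and top (232,166). Next I fit the poses.

```bash
cat > fit.py <<'E'
from h import *
from scipy.optimize import least_squares
S=bot.grab_frame('scene');T=bot.grab_frame('top')
A=lambda L,u,v,s:np.array([(u+(x)/s,v+(y)/s) for x,y in L])
def fit(loc,obs,x0):
    def P(p): c,s=np.cos(p[2]),np.sin(p[2]); return np.c_[p[0]+c*loc[:,0]-s*loc[:,1],p[1]+s*loc[:,0]+c*loc[:,1],loc[:,2]]
    r=lambda p:np.concatenate([(proj(f,P(p))[i]-o).ravel() for f,i,o in obs])
    q=least_squares(r,x0,loss='soft_l1');return q.x,q.fun.reshape(-1,2).round(1).tolist()
print('S,T offs')
h=35e-3
# holder corners: angle free; order by ccw seen from above
H=np.array([(h,h,.05),(-h,h,.05),(-h,-h,.05),(h,-h,.05)])
hs=A([(83,122),(90,237),(270,235),(245,118)],300,150,5)
ht=A([(143,52),(66,187),(202,246),(275,125)],310,150,5)
# print ground positions to order corners
print(np.array([ray(S,*p,.05) for p in hs]).round(3).tolist());print(np.array([ray(T,*p,.05) for p in ht]).round(3).tolist())
us=A([(80,33),(90,127),(215,108),(200,18)],155,160,2.5)
ut=A([(157,20),(117,125),(222,165),(262,57)],170,95,2.5)
print(np.array([ray(S,*p,.072) for p in us]).round(3).tolist());print(np.array([ray(T,*p,.072) for p in ut]).round(3).tolist())
ps=A([(110,300),(238,285)],155,160,2.5);pt=A([(80,257),(175,293)],170,95,2.5)
U=np.array([(.055,.05,.072),(-.055,.05,.072),(-.055,-.05,.072),(.055,-.05,.072),(-.171,.05,.003),(-.171,-.05,.003)])
uo=[(S,slice(0,6),np.r_[us,ps]),(T,slice(0,6),np.r_[ut,pt])]
ix=slice(0,4)
for nm,loc,o,x0 in(('holder',H,[(S,ix,hs),(T,ix,ht)],(.53,-.32,-.5)),('unit',U,uo,(.65,-.06,-.2))):
    for oo in (o,o[:1],o[1:]): print(nm,*[np.round(v,4).tolist() for v in fit(loc,oo,x0)])
# triangulations
def tri(a,b,x0): q=least_squares(lambda p:np.r_[proj(S,p)[0]-a,proj(T,p)[0]-b],x0);return q.x.round(4),q.fun.round(1)
print('well',tri(A([(156,154)],155,160,2.5)[0],A([(155,177)],170,95,2.5)[0],(.58,-.08,.05)))
print('cap',tri(A([(187,67)],300,150,5)[0],A([(196,124)],310,150,5)[0],(.53,-.32,.108)))
E
python3 fit.py
```

```text
S,T offs
[[0.588, -0.32, 0.05], [0.531, -0.281, 0.05], [0.492, -0.343, 0.05], [0.552, -0.379, 0.05]]
[[0.587, -0.322, 0.05], [0.523, -0.285, 0.05], [0.496, -0.345, 0.05], [0.551, -0.382, 0.05]]
[[0.716, -0.083, 0.072], [0.616, -0.043, 0.072], [0.582, -0.133, 0.072], [0.679, -0.175, 0.072]]
[[0.718, -0.081, 0.072], [0.619, -0.046, 0.072], [0.581, -0.139, 0.072], [0.682, -0.176, 0.072]]
holder [0.5402, -0.3322, -0.5413] [[0.1, -0.3], [1.8, 0.2], [0.4, -0.3], [0.7, -0.2], [-0.9, -0.7], [-0.2, -2.0], [-0.5, 1.5], [-0.6, -0.3]]
holder [0.5407, -0.3307, -0.5568] [[-0.4, -0.3], [0.7, 0.1], [-0.6, 0.1], [0.3, 0.1]]
holder [0.539, -0.3335, -0.5282] [[-0.6, -0.1], [0.4, -1.3], [0.3, 1.9], [-0.2, -0.0]]
unit [0.6501, -0.1097, -0.3881] [[-0.3, -1.1], [-0.9, -0.5], [1.2, 0.1], [-0.0, -1.1], [0.1, 0.7], [2.5, -1.5], [1.5, -0.7], [-1.4, 0.2], [-1.9, 0.2], [0.2, -0.0], [-1.4, 0.2], [-0.3, 1.2]]
unit [0.649, -0.1089, -0.3982] [[-0.2, -0.8], [-1.3, -0.2], [0.9, 0.8], [0.2, -0.5], [-0.9, 1.2], [1.5, -0.5]]
unit [0.6507, -0.1105, -0.3777] [[1.6, -0.8], [-0.8, 0.2], [-1.2, -0.2], [0.4, -0.6], [-0.4, 0.4], [0.9, 1.0]]
well (array([ 0.5745, -0.0775,  0.0589]), array([ 0.4,  0.1, -0.4, -0.3]))
cap (array([ 0.5386, -0.3317,  0.1106]), array([ 0.6,  0.1, -0.5, -0.5]))
```

```bash
cat >> h.py <<'E'
def tool(d):
    "world shift -> tool axes, from measured orientation"
    from scipy.spatial.transform import Rotation as R
    return (R.from_euler('xyz',bot.observe()['tool_rot']).as_matrix().T@np.array(d)).round(4)
E
python3 - <<'E'
from h import *
a=cv2.imread('pics/scene0.png');b=cv2.imread('pics/top0.png')
c=lambda i,u,v,w:cv2.resize(i[v:v+w,u:u+w],(400,400),interpolation=cv2.INTER_CUBIC)
cv2.imwrite('pics/crop1.png',np.hstack([c(a,322,157,25),c(b,336,163,25)]))
for d in([-.0,.13,.05],[.28,.18,.0],[.1125,-.035,0]): print(tool(d))
E
```

```text
[ 0.0305 -0.1264 -0.05  ]
[ 0.3144 -0.1093  0.    ]
[0.1012 0.0604 0.    ]
```

View pics/crop1.png

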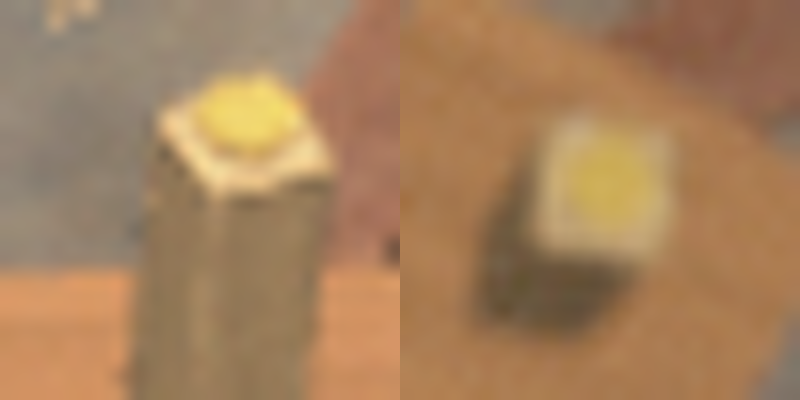

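The crop shows the pin handle with its faces nearly square to world x and y, yaw about −0.06. First I draw in and raise.

Emit:
{"method": "apply_moves", "body": {"claw": [0.085, 0.085, 0.085, 0.085, 0.085], "xyz": [[0.006, -0.025, -0.012], [0.006, -0.025, -0.012], [0.006, -0.025, -0.012], [0.006, -0.025, -0.012], [0.006, -0.025, -0.012]], "twist": [[0, 0, 0], [0, 0, 0], [0, 0, 0], [0, 0, 0], [0, 0, 0]], "force": 60}}

```text
clock: 1.6
position: [0.1464, -0.4779, 0.2918]
tool_rot: [3.141, -0.0, 0.237]
force: [1.0, -0.2, -0.6]
grip_width: 0.085
finger_force: 0.0
```

```bash
python3 - <<'E'
from h import *
f=bot.grab_frame('scene');g=bot.grab_frame('top')
a=[ray(f,322+x/16,157+y/16,.105)[:2] for x,y in((160,115),(213,190),(332,165))]
b=[ray(g,336+x/16,163+y/16,.105)[:2] for x,y in((145,120),(280,125),(265,260),(135,245))]
for L in(a,b):
    print(np.round(L,4).tolist(),[np.round((np.arctan2(*(q-p)[::-1])+np.pi/4)%(np.pi/2)-np.pi/4,3) for p,q in zip(L,L[1:])])
print(bot.observe()['position'],bot.observe()['qpos'])
E
```

```text
[[0.5483, -0.3247], [0.5336, -0.3217], [0.5293, -0.3369]] [np.float64(-0.202), np.float64(-0.278)]
[[0.5485, -0.3254], [0.5476, -0.3436], [0.5291, -0.3407], [0.5313, -0.3233]] [np.float64(-0.048), np.float64(-0.155), np.float64(-0.128)]
[ 0.14676496 -0.47730212  0.29308891] [ 1.20261453  0.25285623 -0.05965408  1.84563729  0.01712501  1.04161761
 -0.19673371]
```

Emit:
{"method": "apply_moves", "body": {"claw": [0.06, 0.06, 0.06, 0.06, 0.06, 0.06, 0.06, 0.06, 0.06, 0.06, 0.06, 0.06, 0.06, 0.06, 0.06, 0.06, 0.06, 0.06, 0.06, 0.06], "xyz": [[0.03, -0.01, 0], [0.03, -0.01, 0], [0.03, -0.01, 0], [0.03, -0.01, 0], [0.03, -0.01, 0], [0.03, -0.01, 0], [0.03, -0.01, 0], [0.03, -0.01, 0], [0.03, -0.01, 0], [0.03, -0.01, 0], [0.023, 0.01, 0], [0.023, 0.01, 0], [0.023, 0.01, 0], [0.023, 0.01, 0], [0.023, 0.01, 0], [0, 0, 0], [0, 0, 0], [0, 0, 0], [0, 0, 0], [0, 0, 0]], "twist": [[0, 0, 0], [0, 0, 0], [0, 0, 0], [0, 0, 0], [0, 0, 0], [0, 0, 0], [0, 0, 0], [0, 0, 0], [0, 0, 0], [0, 0, 0], [0, 0, 0], [0, 0, 0], [0, 0, 0], [0, 0, 0], [0, 0, 0], [0, 0, 0.13], [0, 0, 0.13], [0, 0, 0.13], [0, 0, 0], [0, 0, 0]]}}

```text
clock: 3.7
position: [0.5383, -0.3331, 0.2911]
tool_rot: [3.142, 0.0, -0.149]
force: [-0.3, 1.2, 0.1]
grip_width: 0.0599
finger_force: 0.0
```

```bash
python3 - <<'E'
from h import *
print(bot.observe()['position'],bot.observe()['tool_rot'],bot.observe()['qpos'])
print(tool(np.array([.539,-.3325,.066])-bot.observe()['position']))
E
```

```text
[ 0.53826281 -0.33314654  0.29105538] [ 3.14155489e+00  2.20402180e-04 -1.49173675e-01] [ 0.55756422  0.4852332  -0.14564342  1.50020019  0.07395017  1.16173894
 -1.32090707]
[ 0.0007 -0.0008  0.2251]
```

Emit:
{"method": "apply_moves", "body": {"claw": [0.06, 0.06, 0.06, 0.06, 0.06, 0.06, 0.06, 0.06, 0.06, 0.06, 0.06, 0.0, 0.0, 0.0, 0.0, 0.0, 0.0, 0.0, 0.0], "xyz": [[0.001, -0.001, 0.025], [0, 0, 0.025], [0, 0, 0.025], [0, 0, 0.025], [0, 0, 0.025], [0, 0, 0.025], [0, 0, 0.025], [0, 0, 0.025], [0, 0, 0.025], [0, 0, 0], [0, 0, 0], [0, 0, 0], [0, 0, 0], [0, 0, 0], [0, 0, 0], [0, 0, 0], [0, 0, 0], [0, 0, 0], [0, 0, 0]], "twist": [[0, 0, 0], [0, 0, 0], [0, 0, 0], [0, 0, 0], [0, 0, 0], [0, 0, 0], [0, 0, 0], [0, 0, 0], [0, 0, 0], [0, 0, 0], [0, 0, 0], [0, 0, 0], [0, 0, 0], [0, 0, 0], [0, 0, 0], [0, 0, 0], [0, 0, 0], [0, 0, 0], [0, 0, 0]]}}

```text
clock: 5.6
position: [0.5397, -0.3325, 0.0673]
tool_rot: [3.141, -0.001, -0.153]
force: [-0.9, 1.6, 7.5]
grip_width: 0.0173
finger_force: 58.2
```

Emit:
{"method": "apply_moves", "body": {"claw": [0, 0, 0, 0, 0, 0, 0, 0], "xyz": [[0, 0, -0.005], [0, 0, -0.015], [0, 0, -0.02], [0, 0, -0.02], [0, 0, -0.025], [0, 0, -0.025], [0, 0, 0], [0, 0, 0]], "twist": [[0, 0, 0], [0, 0, 0], [0, 0, 0], [0, 0, 0], [0, 0, 0], [0, 0, 0], [0, 0, 0], [0, 0, 0]]}}

```text
clock: 6.4
position: [0.5395, -0.3324, 0.1776]
tool_rot: [3.141, -0.002, -0.153]
force: [0.3, 0.6, -1.2]
grip_width: 0.0171
finger_force: 58.4
```

```bash
python3 - <<'E'
from h import *
a=cv2.cvtColor(save('scene','s1.png')['img'],4);b=cv2.cvtColor(save('top','t1.png')['img'],4)
c=lambda i,u,v,w,h:cv2.resize(i[v:v+h,u:u+w],(400,400),interpolation=cv2.INTER_CUBIC)
cv2.imwrite('pics/crop2.png',np.hstack([c(a,280,90,120,120),c(b,290,110,120,120)]))
s=bot.observe();print(s['position'],s['force'],s['moment'])
for q in ('pin','holder'):
  for cam in('scene','top'):print(q,cam,[(r['position'].round(3) if hasattr(r['position'],'round') else r['position'],r['score']) for r in bot.find_in(cam,q)[:2]])
E
```

```text
[ 0.53897198 -0.33207888  0.17616057] [ 0.02003651  0.39612258 -0.65961659] [-0.00560179  0.01623339 -0.0027118 ]
pin scene [([0.5379, -0.3294, 0.1797], 0.51)]
pin top []
holder scene [([0.5604, 0.0856, 0.0512], 0.94), ([0.5274, -0.3271, 0.0538], 0.7)]
holder top [([0.5697, 0.0787, 0.0506], 0.75), ([0.5366, -0.3166, 0.05], 0.74)]
```

View pics/crop2.png

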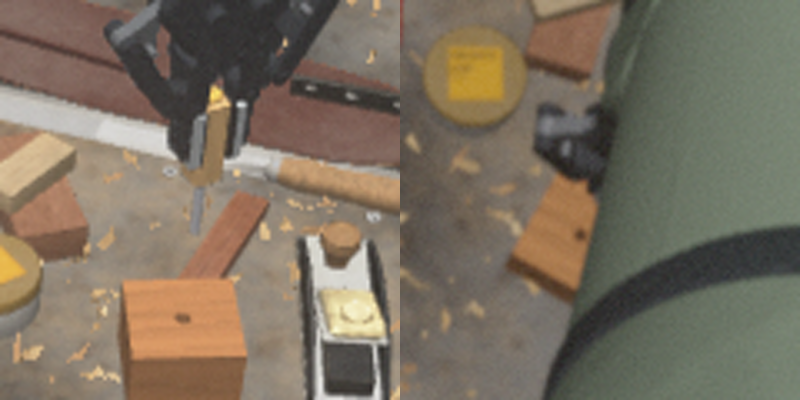

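```bash
python3 - <<'E'
from h import *
f=bot.grab_frame('scene');g=bot.grab_frame('top');p=bot.observe()['position'];print(p)
for dz in(-.0593,-.0173,.0377): print(dz,((proj(f,p+[0,0,dz])[0]-[280,90])*400/120).round(1))
print(ray(f,334.6,185.7,.05),ray(g,343.7,180.8,.05))
E
```

```text
[ 0.53912243 -0.33214928  0.17590473]
-0.0593 [194.4 236.5]
-0.0173 [201.1 180.4]
0.0377 [210.5 101.1]
[ 0.53954677 -0.3304111   0.05      ] [ 0.53836809 -0.33206886  0.05      ]
```

Emit:
{"method": "apply_moves", "body": {"claw": [0, 0, 0, 0, 0, 0, 0, 0, 0, 0, 0, 0, 0, 0, 0], "xyz": [[-0.0007, -0.0256, 0], [-0.0007, -0.0256, 0], [-0.0007, -0.0256, 0], [-0.0007, -0.0256, 0], [-0.0007, -0.0256, 0], [-0.0007, -0.0256, 0], [-0.0007, -0.0256, 0], [-0.0007, -0.0256, 0], [-0.0007, -0.0256, 0], [-0.0007, -0.0256, 0], [0, 0, 0.01], [0, 0, 0.011], [0, 0, 0.011], [0, 0, 0], [0, 0, 0]], "twist": [[0, 0, 0], [0, 0, 0], [0, 0, 0], [0, 0, 0], [0, 0, 0], [0, 0, 0], [0, 0, 0], [0, 0, 0], [0, 0, 0], [0, 0, 0], [0, 0, 0], [0, 0, 0], [0, 0, 0], [0, 0, 0], [0, 0, 0]]}}

```text
clock: 8.3
position: [0.5712, -0.0789, 0.144]
tool_rot: [3.141, 0.001, -0.154]
force: [0.4, -0.6, -0.2]
grip_width: 0.0171
finger_force: 58.5
```

```bash
python3 - <<'E'
from h import *
fa=save('scene','s2.png');fb=save('top','t2.png');a=cv2.imread('pics/s2.png');b=cv2.imread('pics/t2.png')
c=lambda i,u,v,w,h:cv2.resize(i[v:v+h,u:u+w],(400,400),interpolation=cv2.INTER_CUBIC)
cv2.imwrite('pics/crop3.png',np.hstack([c(a,185,180,60,60),c(b,190,110,100,100)]))
s=bot.observe();p=s['position'];print(p,s['force'])
for dz in(-.0593,-.0173): print(dz,((proj(fa,p+[0,0,dz])[0]-[185,180])*400/60).round(1),((proj(fb,p+[0,0,dz])[0]-[190,110])*4).round(1))
E
```

```text
[ 0.57159844 -0.07854623  0.14458291] [-1.21293305 -0.29519383  0.42810115]
-0.0593 [218.5 219.5] [162.9 214.2]
-0.0173 [204.4 112.8] [153.8 192.6]
```

View pics/crop3.png

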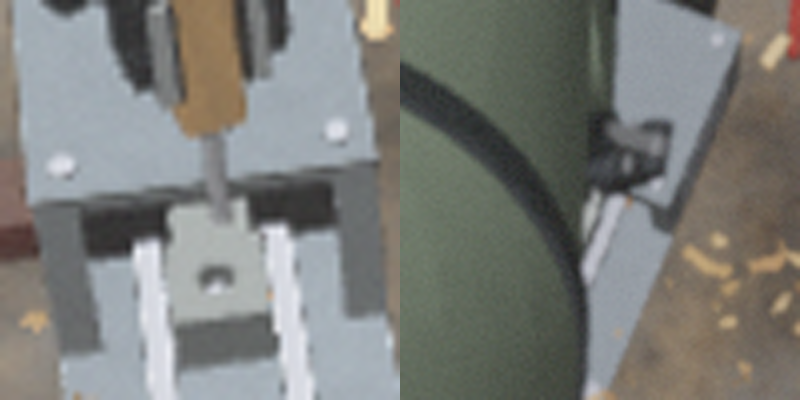

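The crop shows the pin tip at (222,222) above and behind the well mouth at (215,278). Button glint visible in the well. The top view is blocked by the arm.

```bash
python3 - <<'E'
from h import *
f=bot.grab_frame('scene');g=bot.grab_frame('top')
off=np.array([3.0,1.5])/400*60
u,v=np.array([215,278])*60/400+[185,180]-off
U=np.array([.6501,-.1097]);e=np.array([np.cos(.388),-np.sin(.388)]);n=np.array([np.sin(.388),np.cos(.388)])
for z in(.049,.053,.056,.059,.063):
    p=ray(f,u,v,z);q=ray(g,232,165.8,z)
    print(z,p.round(4),'unit',((p[:2]-U)@e).round(4),((p[:2]-U)@n).round(4),'top',q[:2].round(4),((q[:2]-U)@e).round(4),((q[:2]-U)@n).round(4))
E
```

```text
0.049 [ 0.5845 -0.0796  0.049 ] unit -0.0721 0.003 top [ 0.5763 -0.0774] -0.0805 0.002
0.053 [ 0.5811 -0.0782  0.053 ] unit -0.0758 0.003 top [ 0.5753 -0.0778] -0.0813 0.0012
0.056 [ 0.5785 -0.0772  0.056 ] unit -0.0785 0.003 top [ 0.5744 -0.0782] -0.082 0.0006
0.059 [ 0.576  -0.0761  0.059 ] unit -0.0813 0.003 top [ 0.5736 -0.0785] -0.0826 -0.0
0.063 [ 0.5726 -0.0747  0.063 ] unit -0.085 0.003 top [ 0.5725 -0.0789] -0.0834 -0.0009
```

Emit:
{"method": "apply_moves", "body": {"claw": [0, 0, 0, 0], "xyz": [[0.001, -0.002, 0.008], [0, 0, 0.007], [0, 0, 0], [0, 0, 0]], "twist": [[0, 0, 0], [0, 0, 0], [0, 0, 0], [0, 0, 0]]}}

```text
clock: 8.9
position: [0.5726, -0.0763, 0.129]
tool_rot: [3.142, 0.001, -0.153]
force: [-0.2, -0.1, -1.0]
grip_width: 0.0174
finger_force: 58.5
```

```bash
python3 - <<'E'
from h import *
fa=save('scene','s3.png')
im=np.mean([fa['img'].astype(float)]+[bot.grab_frame('scene')['img'] for _ in range(5)],0).astype(np.uint8)[:,:,::-1]
cv2.imwrite('pics/crop4.png',cv2.resize(im[200:235,195:240],(770,600),interpolation=cv2.INTER_CUBIC))
s=bot.observe();p=s['position'];print(p,s['force'])
for dz in(-.0593,-.0173): print(dz,((proj(fa,p+[0,0,dz])[0]-[195,200])*17.13).round(1))
print('px per m  x,y,z',((proj(fa,p+np.eye(3)*.001)-proj(fa,p))*17.13).round(2).tolist())
E
```

```text
[ 0.5728007  -0.07635697  0.12947476] [ 0.29532794  0.61975809 -0.00424521]
-0.0593 [379.6 316.8]
-0.0173 [343.6  49.3]
px per m  x,y,z [[-4.48, -5.66], [-8.49, 3.68], [-0.91, -6.79]]
```

View pics/crop4.png

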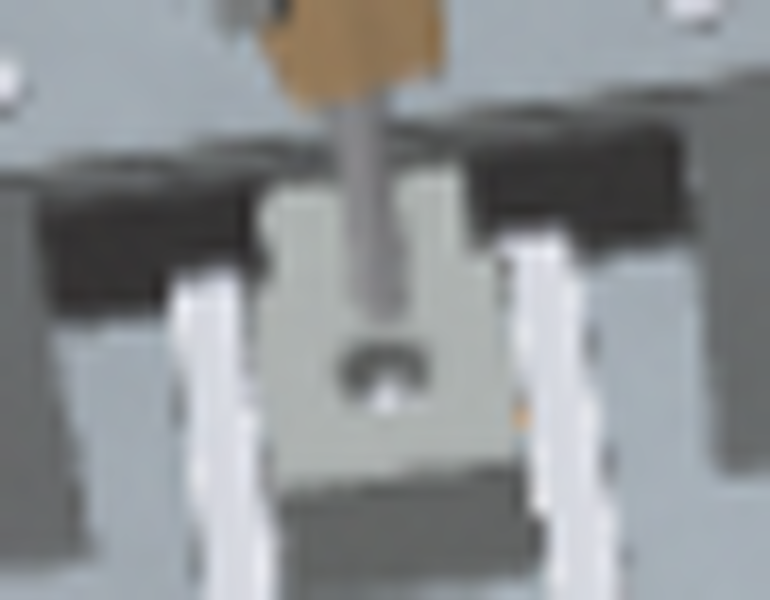

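Tip at (382,312), well mouth at (385,375), so the mouth is about 9–10 mm below the tip. I go down slowly.

Emit:
{"method": "apply_moves", "body": {"claw": [0, 0, 0, 0, 0, 0, 0, 0, 0, 0], "xyz": [[0, -0.0005, 0.002], [0, 0, 0.002], [0, 0, 0.001], [0, 0, 0.001], [0, 0, 0.0005], [0, 0, 0.0005], [0, 0, 0.0005], [0, 0, 0.0005], [0, 0, 0], [0, 0, 0]], "twist": [[0, 0, 0], [0, 0, 0], [0, 0, 0], [0, 0, 0], [0, 0, 0], [0, 0, 0], [0, 0, 0], [0, 0, 0], [0, 0, 0], [0, 0, 0]]}}

```text
clock: 10.2
position: [0.5728, -0.0758, 0.1213]
tool_rot: [-3.142, -0.0, -0.153]
force: [-1.2, -0.5, -0.6]
grip_width: 0.0173
finger_force: 58.5
```

```bash
cat > look.py <<'E'
import sys
from h import *
fs=[bot.grab_frame('scene') for _ in range(6)];fa=fs[0]
im=np.mean([f['img'].astype(float) for f in fs],0).astype(np.uint8)[:,:,::-1]
cv2.imwrite('pics/'+sys.argv[1],cv2.resize(im[200:235,195:240],(770,600),interpolation=cv2.INTER_CUBIC))
s=bot.observe();p=s['position'];print(p,s['force'])
for dz in(-.0593,-.0173): print(dz,((proj(fa,p+[0,0,dz])[0]-[195,200])*17.13).round(1))
E
python3 look.py crop5.png
```

```text
[ 0.57279933 -0.07583369  0.12131387] [0.44741358 0.54967607 0.03056243]
-0.0593 [382.1 368.7]
-0.0173 [346.5 104.7]
```

View pics/crop5.png

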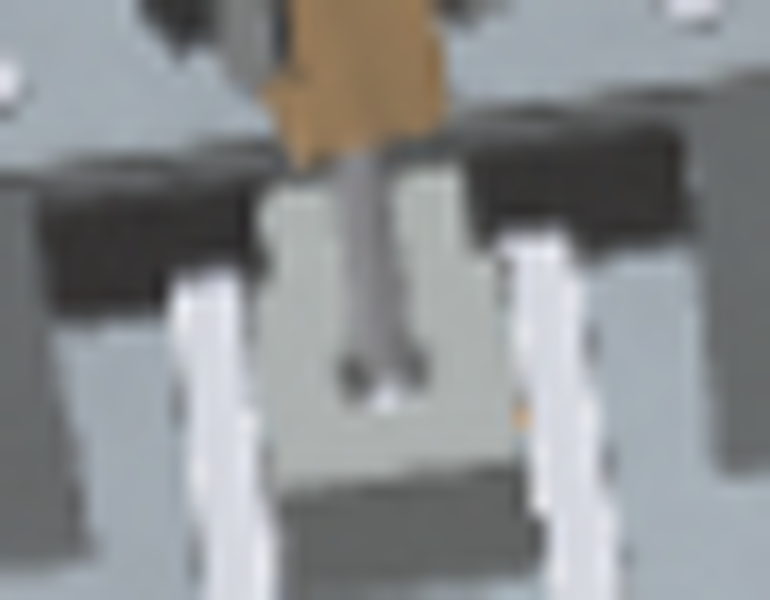

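The tip sits at the mouth, laterally centred: tip (384,368), well (385,375). No contact yet.

Emit:
{"method": "apply_moves", "body": {"claw": [0, 0, 0, 0, 0, 0], "xyz": [[0, 0, 0.0005], [0, 0, 0.0005], [0, 0, 0.0005], [0, 0, 0.0005], [0, 0, 0], [0, 0, 0]], "twist": [[0, 0, 0], [0, 0, 0], [0, 0, 0], [0, 0, 0], [0, 0, 0], [0, 0, 0]]}}

```text
clock: 11.1
position: [0.5728, -0.0759, 0.1193]
tool_rot: [3.142, 0.0, -0.153]
force: [0.2, 0.5, -0.8]
grip_width: 0.0171
finger_force: 58.5
```

Emit:
{"method": "apply_moves", "body": {"claw": [0, 0, 0, 0], "xyz": [[0, 0, 0.0005], [0, 0, 0.0005], [0, 0, 0], [0, 0, 0]], "twist": [[0, 0, 0], [0, 0, 0], [0, 0, 0], [0, 0, 0]]}}

```text
clock: 11.5
position: [0.5728, -0.0758, 0.1183]
tool_rot: [-3.142, 0.0, -0.153]
force: [-0.8, -0.6, -1.2]
grip_width: 0.0174
finger_force: 58.5
```

Emit:
{"method": "apply_moves", "body": {"claw": [0, 0, 0, 0], "xyz": [[0, 0, 0.0005], [0, 0, 0.0005], [0, 0, 0], [0, 0, 0]], "twist": [[0, 0, 0], [0, 0, 0], [0, 0, 0], [0, 0, 0]]}}

```text
clock: 11.9
position: [0.5728, -0.0758, 0.1173]
tool_rot: [-3.142, 0.0, -0.153]
force: [0.1, -0.3, -0.5]
grip_width: 0.0176
finger_force: 58.5
```

Emit:
{"method": "apply_moves", "body": {"claw": [0, 0, 0, 0], "xyz": [[0, 0, 0.0005], [0, 0, 0.0005], [0, 0, 0], [0, 0, 0]], "twist": [[0, 0, 0], [0, 0, 0], [0, 0, 0], [0, 0, 0]]}}

```text
clock: 12.3
position: [0.5728, -0.0758, 0.1163]
tool_rot: [-3.142, 0.0, -0.153]
force: [-1.0, 0.4, 0.2]
grip_width: 0.0175
finger_force: 58.5
```

Emit:
{"method": "apply_moves", "body": {"claw": [0, 0, 0, 0], "xyz": [[0, 0, 0.0005], [0, 0, 0.0005], [0, 0, 0], [0, 0, 0]], "twist": [[0, 0, 0], [0, 0, 0], [0, 0, 0], [0, 0, 0]]}}

```text
clock: 12.7
position: [0.5728, -0.0758, 0.1153]
tool_rot: [-3.142, 0.0, -0.153]
force: [-0.1, -0.1, -1.2]
grip_width: 0.0173
finger_force: 58.5
```

Emit:
{"method": "apply_moves", "body": {"claw": [0, 0, 0, 0], "xyz": [[0, 0, 0.0005], [0, 0, 0.0005], [0, 0, 0], [0, 0, 0]], "twist": [[0, 0, 0], [0, 0, 0], [0, 0, 0], [0, 0, 0]]}}

```text
clock: 13.1
position: [0.5728, -0.0758, 0.1143]
tool_rot: [-3.142, 0.0, -0.153]
force: [-0.0, -0.2, -1.0]
grip_width: 0.0174
finger_force: 58.5
```

Emit:
{"method": "apply_moves", "body": {"claw": [0, 0, 0, 0], "xyz": [[0, 0, 0.0005], [0, 0, 0.0005], [0, 0, 0], [0, 0, 0]], "twist": [[0, 0, 0], [0, 0, 0], [0, 0, 0], [0, 0, 0]]}}

```text
clock: 13.5
position: [0.5728, -0.0758, 0.1133]
tool_rot: [-3.142, 0.0, -0.153]
force: [-0.5, 0.5, -0.4]
grip_width: 0.0175
finger_force: 58.5
```

Emit:
{"method": "apply_moves", "body": {"claw": [0, 0, 0, 0], "xyz": [[0, 0, 0.0005], [0, 0, 0.0005], [0, 0, 0], [0, 0, 0]], "twist": [[0, 0, 0], [0, 0, 0], [0, 0, 0], [0, 0, 0]]}}

```text
clock: 13.9
position: [0.5729, -0.0759, 0.1124]
tool_rot: [-3.142, -0.0, -0.153]
force: [-1.1, -0.1, 4.9]
grip_width: 0.0171
finger_force: 58.7
```

Contact is at tip z ≈ 0.0535, about 8 mm below the seen mouth, so this is the button. Pressing.

Emit:
{"method": "apply_moves", "body": {"claw": [0, 0, 0, 0, 0, 0], "xyz": [[0, 0, 0.0005], [0, 0, 0.0005], [0, 0, 0.0005], [0, 0, 0.0005], [0, 0, 0], [0, 0, 0]], "twist": [[0, 0, 0], [0, 0, 0], [0, 0, 0], [0, 0, 0], [0, 0, 0], [0, 0, 0]]}}

```text
clock: 14.5
position: [0.573, -0.0759, 0.1104]
tool_rot: [-3.142, -0.0, -0.153]
force: [-0.6, -0.2, 7.1]
grip_width: 0.0173
finger_force: 59.0
```

Emit:
{"method": "apply_moves", "body": {"claw": [0, 0, 0, 0, 0], "xyz": [[0, 0, 0.0005], [0, 0, 0.0005], [0, 0, 0.0005], [0, 0, 0], [0, 0, 0]], "twist": [[0, 0, 0], [0, 0, 0], [0, 0, 0], [0, 0, 0], [0, 0, 0]]}}

```text
clock: 15.0
position: [0.5731, -0.0759, 0.109]
tool_rot: [-3.142, -0.001, -0.153]
force: [-0.2, -0.7, 8.3]
grip_width: 0.0175
finger_force: 59.2
```

Emit:
{"method": "apply_moves", "body": {"claw": [0, 0, 0, 0, 0, 0, 0, 0, 0], "xyz": [[0, 0, 0.0005], [0, 0, 0.0005], [-0.00097, -0.00023, 0], [-0.00097, -0.00023, 0], [-0.00097, -0.00023, 0], [-0.00097, -0.00023, 0], [-0.00097, -0.00023, 0], [0, 0, 0], [0, 0, 0]], "twist": [[0, 0, 0], [0, 0, 0], [0, 0, 0], [0, 0, 0], [0, 0, 0], [0, 0, 0], [0, 0, 0], [0, 0, 0], [0, 0, 0]]}}

```text
clock: 15.9
position: [0.569, -0.0742, 0.1083]
tool_rot: [3.142, -0.002, -0.153]
force: [1.0, -0.7, 8.5]
grip_width: 0.0172
finger_force: 59.6
```

Emit:
{"method": "apply_moves", "body": {"claw": [0, 0, 0, 0, 0, 0, 0, 0], "xyz": [[0, 0, 0.0007], [-0.00097, -0.00023, 0], [-0.00097, -0.00023, 0], [-0.00097, -0.00023, 0], [-0.00097, -0.00023, 0], [-0.00097, -0.00023, 0], [0, 0, 0], [0, 0, 0]], "twist": [[0, 0, 0], [0, 0, 0], [0, 0, 0], [0, 0, 0], [0, 0, 0], [0, 0, 0], [0, 0, 0], [0, 0, 0]]}}

```text
clock: 16.7
position: [0.5644, -0.0723, 0.1076]
tool_rot: [-3.142, -0.002, -0.153]
force: [1.1, -0.8, 9.1]
grip_width: 0.0169
finger_force: 59.6
```

Emit:
{"method": "apply_moves", "body": {"claw": [0, 0, 0, 0, 0, 0, 0, 0], "xyz": [[-0.00097, -0.00023, 0.0003], [-0.00097, -0.00023, 0.0002], [-0.00097, -0.00023, 0], [-0.00097, -0.00023, 0.0002], [-0.00097, -0.00023, 0], [-0.00097, -0.00023, 0], [-0.00097, -0.00023, 0], [-0.00097, -0.00023, 0]], "twist": [[0, 0, 0], [0, 0, 0], [0, 0, 0], [0, 0, 0], [0, 0, 0], [0, 0, 0], [0, 0, 0], [0, 0, 0]]}}

```text
clock: 17.5
position: [0.5571, -0.0693, 0.107]
tool_rot: [-3.142, -0.002, -0.153]
force: [2.0, -1.7, 9.3]
grip_width: 0.0176
finger_force: 59.6
```

Emit:
{"method": "apply_moves", "body": {"claw": [0, 0, 0, 0, 0, 0, 0, 0, 0, 0], "xyz": [[-0.00097, -0.00023, 0.0003], [-0.00097, -0.00023, 0.0001], [-0.00097, -0.00023, 0], [-0.00097, -0.00023, 0.0001], [-0.00097, -0.00023, 0.0001], [-0.00097, -0.00023, 0], [-0.00097, -0.00023, 0.0001], [-0.00097, -0.00023, 0], [-0.00097, -0.00023, 0], [-0.00097, -0.00023, 0]], "twist": [[0, 0, 0], [0, 0, 0], [0, 0, 0], [0, 0, 0], [0, 0, 0], [0, 0, 0], [0, 0, 0], [0, 0, 0], [0, 0, 0], [0, 0, 0]]}}

```text
clock: 18.5
position: [0.5479, -0.0655, 0.1063]
tool_rot: [-3.141, -0.002, -0.153]
force: [1.3, -1.0, 9.8]
grip_width: 0.0173
finger_force: 59.6
```

```bash
sed -i 's/200:235,195:240/210:257,195:255/' look.py; python3 look.py crop6.png
```

```text
[ 0.54782885 -0.06543569  0.10622912] [0.53351093 0.12828296 9.73689878]
-0.0593 [418.4 641.1]
-0.0173 [383.6 384.4]
```

View pics/crop6.png

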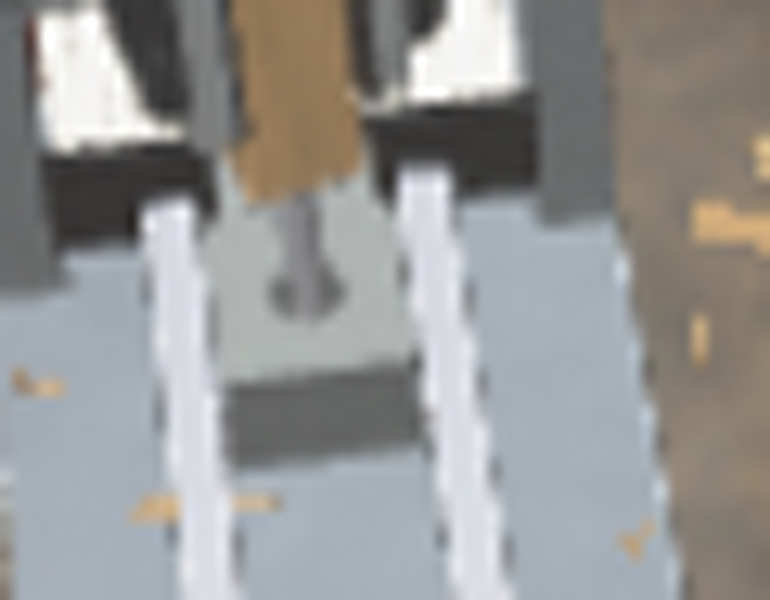

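The picture shows the pin in the well at (305,290) and the tongue about 25 mm out. Continuing.

Emit:
{"method": "apply_moves", "body": {"claw": [0, 0, 0, 0, 0, 0, 0, 0, 0, 0], "xyz": [[-0.00097, -0.00023, 0.0001], [-0.00097, -0.00023, 0.0001], [-0.00097, -0.00023, 0], [-0.00097, -0.00023, 0.0001], [-0.00097, -0.00023, 0.0001], [-0.00097, -0.00023, 0], [-0.00097, -0.00023, 0.0001], [-0.00097, -0.00023, 0], [-0.00097, -0.00023, 0.0001], [-0.00097, -0.00023, 0]], "twist": [[0, 0, 0], [0, 0, 0], [0, 0, 0], [0, 0, 0], [0, 0, 0], [0, 0, 0], [0, 0, 0], [0, 0, 0], [0, 0, 0], [0, 0, 0]]}}

```text
clock: 19.8
position: [0.5387, -0.0617, 0.1057]
tool_rot: [-3.141, -0.002, -0.153]
force: [2.4, -0.3, 9.3]
grip_width: 0.0171
finger_force: 59.6
```

Emit:
{"method": "apply_moves", "body": {"claw": [0, 0, 0, 0, 0, 0, 0, 0, 0, 0], "xyz": [[-0.00097, -0.00023, 0.0001], [-0.00097, -0.00023, 0.0001], [-0.00097, -0.00023, 0], [-0.00097, -0.00023, 0.0001], [-0.00097, -0.00023, 0.0001], [-0.00097, -0.00023, 0], [-0.00097, -0.00023, 0.0001], [-0.00097, -0.00023, 0], [-0.00097, -0.00023, 0.0001], [-0.00097, -0.00023, 0]], "twist": [[0, 0, 0], [0, 0, 0], [0, 0, 0], [0, 0, 0], [0, 0, 0], [0, 0, 0], [0, 0, 0], [0, 0, 0], [0, 0, 0], [0, 0, 0]]}}

```text
clock: 20.8
position: [0.5295, -0.0578, 0.105]
tool_rot: [-3.141, -0.002, -0.153]
force: [1.7, -1.6, 9.4]
grip_width: 0.0175
finger_force: 59.6
```

Emit:
{"method": "apply_moves", "body": {"claw": [0, 0, 0, 0, 0, 0, 0, 0, 0, 0], "xyz": [[-0.00097, -0.00023, 0.0002], [-0.00097, -0.00023, 0.0001], [-0.00097, -0.00023, 0.0001], [-0.00097, -0.00023, 0.0001], [-0.00097, -0.00023, 0.0001], [-0.00097, -0.00023, 0], [-0.00097, -0.00023, 0.0001], [-0.00097, -0.00023, 0], [-0.00097, -0.00023, 0.0001], [-0.00097, -0.00023, 0]], "twist": [[0, 0, 0], [0, 0, 0], [0, 0, 0], [0, 0, 0], [0, 0, 0], [0, 0, 0], [0, 0, 0], [0, 0, 0], [0, 0, 0], [0, 0, 0]]}}

```text
clock: 21.8
position: [0.5203, -0.0541, 0.1042]
tool_rot: [-3.141, -0.002, -0.153]
force: [2.9, -0.2, 10.4]
grip_width: 0.0173
finger_force: 59.6
```

Emit:
{"method": "apply_moves", "body": {"claw": [0, 0, 0, 0, 0], "xyz": [[-0.00097, -0.00023, 0.0001], [-0.00097, -0.00023, 0], [-0.00097, -0.00023, 0.0001], [-0.00097, -0.00023, 0], [-0.00097, -0.00023, 0.0001]], "twist": [[0, 0, 0], [0, 0, 0], [0, 0, 0], [0, 0, 0], [0, 0, 0]]}}

```text
clock: 22.3
position: [0.5157, -0.0521, 0.104]
tool_rot: [-3.141, -0.002, -0.153]
force: [3.3, 0.3, 8.6]
grip_width: 0.017
finger_force: 59.6
```

Emit:
{"method": "apply_moves", "body": {"claw": [0, 0, 0], "xyz": [[-0.0005, -0.0001, 0], [-0.0005, -0.0001, 0], [0, 0, 0]], "twist": [[0, 0, 0], [0, 0, 0], [0, 0, 0]]}}

```text
clock: 22.6
position: [0.5151, -0.0519, 0.1041]
tool_rot: [-3.141, -0.003, -0.153]
force: [3.8, -1.1, 9.0]
grip_width: 0.017
finger_force: 59.6
```

Emit:
{"method": "apply_moves", "body": {"claw": [0, 0, 0], "xyz": [[-0.0005, -0.0001, 0], [-0.0005, -0.0001, 0], [0, 0, 0]], "twist": [[0, 0, 0], [0, 0, 0], [0, 0, 0]]}}

```text
clock: 22.9
position: [0.5141, -0.0516, 0.1041]
tool_rot: [-3.141, -0.003, -0.153]
force: [3.8, -1.0, 8.9]
grip_width: 0.0173
finger_force: 59.6
```

Emit:
{"method": "apply_moves", "body": {"claw": [0, 0, 0], "xyz": [[-0.0005, -0.0001, 0.0002], [-0.0005, -0.0001, 0], [0, 0, 0]], "twist": [[0, 0, 0], [0, 0, 0], [0, 0, 0]]}}

```text
clock: 23.2
position: [0.5132, -0.0512, 0.1039]
tool_rot: [-3.141, -0.003, -0.153]
force: [4.0, -0.9, 9.1]
grip_width: 0.0173
finger_force: 59.6
```

Emit:
{"method": "apply_moves", "body": {"claw": [0, 0, 0], "xyz": [[-0.0005, -0.0001, 0], [-0.0005, -0.0001, 0], [0, 0, 0]], "twist": [[0, 0, 0], [0, 0, 0], [0, 0, 0]]}}

```text
clock: 23.5
position: [0.5126, -0.051, 0.1039]
tool_rot: [-3.141, -0.004, -0.153]
force: [6.1, -2.5, 7.5]
grip_width: 0.0171
finger_force: 59.4
```

Emit:
{"method": "apply_moves", "body": {"claw": [0, 0, 0], "xyz": [[-0.0005, -0.0001, 0], [0, 0, 0], [0, 0, 0]], "twist": [[0, 0, 0], [0, 0, 0], [0, 0, 0]]}}

```text
clock: 23.8
position: [0.5124, -0.0509, 0.104]
tool_rot: [-3.141, -0.004, -0.153]
force: [7.1, -3.1, 6.5]
grip_width: 0.0175
finger_force: 59.2
```

Emit:
{"method": "apply_moves", "body": {"claw": [0, 0, 0, 0, 0, 0, 0, 0, 0, 0, 0, 0, 0, 0], "xyz": [[0.0005, 0.0001, 0], [0.0005, 0.0001, 0], [0, 0, -0.001], [0, 0, -0.001], [0, 0, -0.001], [0, 0, -0.002], [0, 0, -0.002], [0, 0, -0.003], [0, 0, -0.005], [0, 0, -0.01], [0, 0, -0.02], [0, 0, -0.025], [0, 0, 0], [0, 0, 0]], "twist": [[0, 0, 0], [0, 0, 0], [0, 0, 0], [0, 0, 0], [0, 0, 0], [0, 0, 0], [0, 0, 0], [0, 0, 0], [0, 0, 0], [0, 0, 0], [0, 0, 0], [0, 0, 0], [0, 0, 0], [0, 0, 0]]}}

```text
clock: 25.2
position: [0.5112, -0.051, 0.1737]
tool_rot: [-3.142, -0.001, -0.153]
force: [-0.1, -0.2, -1.8]
grip_width: 0.017
finger_force: 58.7
```

```bash
sed -i 's/210:257,195:255/200:290,190:305/' look.py; python3 look.py crop7.png; python3 -c "
from h import *
print(tool(np.array([.5396,-.3325,.1743])-bot.observe()['position']),bot.observe()['tool_rot'],bot.find_in('scene','cassette')[:2])"
```

```text
[ 0.51096736 -0.05092025  0.17267517] [ 0.03745766 -0.08700784 -0.26494954]
-0.0593 [407.2 508.5]
-0.0173 [368.8 222.9]
[ 0.0712  0.2739 -0.0017] [ 3.14152184e+00  1.03756465e-03 -1.53089196e-01] [{'position': [0.5598, -0.0607, 0.0508], 'score': 0.78}]
```

View pics/crop7.png

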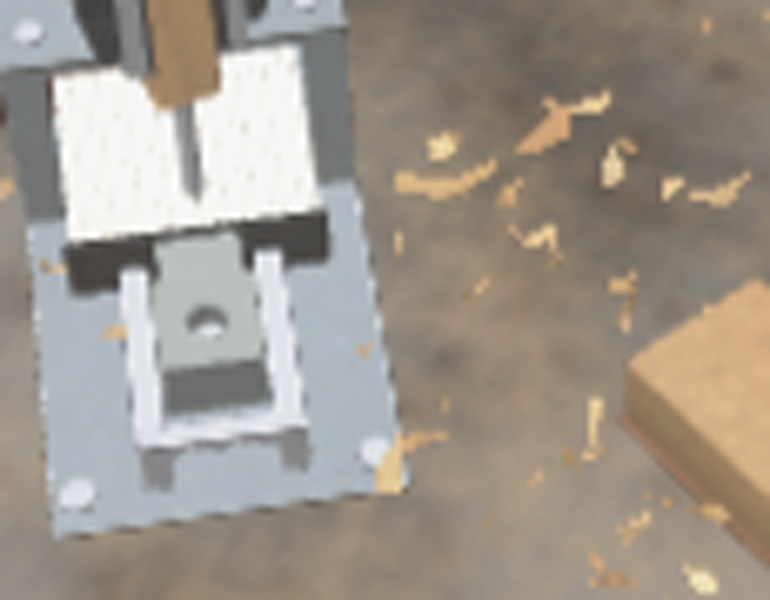

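The cassette is fully out and the well is empty at (208,320), with the pin straight in the grip and its tip at (193,196). Back to the block.

Emit:
{"method": "apply_moves", "body": {"claw": [0, 0, 0, 0, 0, 0, 0, 0, 0, 0, 0, 0, 0, 0], "xyz": [[0.0065, 0.0249, 0], [0.0065, 0.0249, 0], [0.0065, 0.0249, 0], [0.0065, 0.0249, 0], [0.0065, 0.0249, 0], [0.0065, 0.0249, 0], [0.0065, 0.0249, 0], [0.0065, 0.0249, 0], [0.0065, 0.0249, 0], [0.0065, 0.0249, 0], [0.0062, 0.0249, 0], [0, 0, 0], [0, 0, 0], [0, 0, 0]], "twist": [[0, 0, 0], [0, 0, 0], [0, 0, 0], [0, 0, 0], [0, 0, 0], [0, 0, 0], [0, 0, 0], [0, 0, 0], [0, 0, 0], [0, 0, 0], [0, 0, 0], [0, 0, 0], [0, 0, 0], [0, 0, 0]]}}

```text
clock: 26.95
position: [0.5399, -0.3315, 0.173]
tool_rot: [-3.141, 0.0, -0.152]
force: [-0.5, -0.0, 0.5]
grip_width: 0.0177
finger_force: 58.7
```

```bash
python3 -c "
from h import *
print(tool(np.array([.5396,-.3325,.1343])-bot.observe()['position']),bot.observe()['tool_rot'])
f=bot.grab_frame('scene');g=bot.grab_frame('top')
for z in(.0535,.0575):print(ray(f,221.05,248,z))
print(np.array([.572,-.0765])+.062*np.array([-.926,.378]))"
```

```text
[-0.0001  0.0011  0.0387] [-3.14094705e+00  4.15360108e-04 -1.52334797e-01]
[ 0.51867587 -0.05376614  0.0535    ]
[ 0.51562914 -0.05250413  0.0575    ]
[ 0.514588 -0.053064]
```

Emit:
{"method": "apply_moves", "body": {"claw": [0, 0, 0, 0, 0, 0, 0, 0, 0, 0], "xyz": [[0, 0.001, 0.015], [0, 0, 0.02], [0, 0, 0.015], [0, 0, 0.01], [0, 0, 0], [0, 0, 0.002], [0, 0, 0.002], [0, 0, 0.002], [0, 0, 0], [0, 0, 0]], "twist": [[0, 0, 0], [0, 0, 0], [0, 0, 0], [0, 0, 0], [0, 0, 0], [0, 0, 0], [0, 0, 0], [0, 0, 0], [0, 0, 0], [0, 0, 0]]}}

```text
clock: 28.05
position: [0.5397, -0.3336, 0.1074]
tool_rot: [3.142, -0.0, -0.153]
force: [0.0, 1.1, -1.1]
grip_width: 0.0172
finger_force: 58.7
```

Emit:
{"method": "apply_moves", "body": {"claw": [0, 0, 0, 0, 0, 0, 0], "xyz": [[0, -0.001, 0], [0, 0, 0.002], [0, 0, 0.002], [0, 0, 0.003], [0, 0, 0.003], [0, 0, 0], [0, 0, 0]], "twist": [[0, 0, 0], [0, 0, 0], [0, 0, 0], [0, 0, 0], [0, 0, 0], [0, 0, 0], [0, 0, 0]]}}

```text
clock: 28.75
position: [0.5398, -0.3325, 0.0971]
tool_rot: [-3.142, 0.0, -0.153]
force: [-0.2, -0.0, -0.9]
grip_width: 0.0173
finger_force: 58.7
```

Free of side force. Down to seating (TCP z ≈ 0.067).

Emit:
{"method": "apply_moves", "body": {"claw": [0, 0, 0, 0, 0, 0, 0, 0, 0, 0], "xyz": [[0, 0, 0.005], [0, 0, 0.005], [0, 0, 0.005], [0, 0, 0.005], [0, 0, 0.005], [0, 0, 0.002], [0, 0, 0.001], [0, 0, 0.001], [0, 0, 0], [0, 0, 0]], "twist": [[0, 0, 0], [0, 0, 0], [0, 0, 0], [0, 0, 0], [0, 0, 0], [0, 0, 0], [0, 0, 0], [0, 0, 0], [0, 0, 0], [0, 0, 0]]}}

```text
clock: 29.75
position: [0.5399, -0.3326, 0.0683]
tool_rot: [3.142, -0.0, -0.153]
force: [0.8, 0.1, -0.6]
grip_width: 0.017
finger_force: 58.7
```

Emit:
{"method": "apply_moves", "body": {"claw": [0, 0, 0, 0, 0], "xyz": [[0, 0, 0.0005], [0, 0, 0.0005], [0, 0, 0.0005], [0, 0, 0], [0, 0, 0]], "twist": [[0, 0, 0], [0, 0, 0], [0, 0, 0], [0, 0, 0], [0, 0, 0]]}}

```text
clock: 30.25
position: [0.5399, -0.3326, 0.0673]
tool_rot: [3.141, -0.0, -0.153]
force: [-2.4, 1.6, 9.5]
grip_width: 0.0175
finger_force: 60.4
```

Seated: same height as at the grasp, with upward force. I open and withdraw straight up.

Emit:
{"method": "apply_moves", "body": {"claw": [0.03, 0.05, 0.05, 0.05, 0.05, 0.05, 0.05, 0.05, 0.05, 0.05, 0.05, 0.05, 0.05, 0.05], "xyz": [[0, 0, 0], [0, 0, 0], [0, 0, 0], [0, 0, 0], [0, 0, 0], [0, 0, 0], [0, 0, -0.01], [0, 0, -0.02], [0, 0, -0.03], [0, 0, -0.03], [0, 0, -0.03], [0, 0, -0.03], [0, 0, 0], [0, 0, 0]], "twist": [[0, 0, 0], [0, 0, 0], [0, 0, 0], [0, 0, 0], [0, 0, 0], [0, 0, 0], [0, 0, 0], [0, 0, 0], [0, 0, 0], [0, 0, 0], [0, 0, 0], [0, 0, 0], [0, 0, 0], [0, 0, 0]]}}

```text
clock: 31.65
position: [0.54, -0.3326, 0.2178]
tool_rot: [3.141, -0.001, -0.153]
force: [-0.2, -0.8, 0.1]
grip_width: 0.0496
finger_force: 0.0
```

```bash
python3 - <<'E'
from h import *
save('scene','s9.png');a=cv2.imread('pics/s9.png');o=cv2.imread('pics/scene0.png')
for n in('pin','cassette'): print(n,bot.find_in('scene',n)[:1])
# registration of the pin patch against the start picture
t=o[160:192,328:345];r=cv2.matchTemplate(a[155:200,320:352],t,cv2.TM_CCOEFF_NORMED);_,m,_,l=cv2.minMaxLoc(r);print(m,np.array(l)-[8,5])
c=lambda u,v,w,h:cv2.resize(a[v:v+h,u:u+w],(400,400),interpolation=cv2.INTER_CUBIC)
cv2.imwrite('pics/last.png',np.hstack([c(300,140,70,70),c(180,190,80,80)]))
E
```

```text
pin [{'position': [0.5364, -0.3272, 0.0823], 'score': 0.59}]
cassette [{'position': [0.5634, -0.0637, 0.0516], 'score': 0.82}]
0.9630697965621948 [0 0]
```

The pin's image patch matches the start picture with zero shift, so it is seated.

```bash
python3 -c "
from workcell import bot
print(bot.job_done())"
```

```text
the job is handed in; nothing more can be done
None
```

I pushed the cassette out until I felt its stop and stood the pin back in its block, fully seated; the job is handed in at about 32 s, but the hand-in returned no verdict, and I judged the latch only from a picture showing the cassette about 60 mm out.

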